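Lay the breakfast egg tray

ROBOT

A 7-joint arm with a two-finger parallel gripper is mounted at the origin on the work surface. World frame = base frame: x ahead of the robot, y to its left, z up, the work surface at z = 0. Lengths are in m, angles in rad, forces in N, time in s.
With the tool pointing down it reaches from about 0.4 to 0.85 m from the base axis. Payload 10.4 kg.
Tool frame: the origin (TCP) lies midway between the tips of the shut fingers; the grasp point (between the pads) lies 19 mm behind it; z points along the fingers, y is the direction in which the jaws open and shut (so a half turn about z gives the same grasp; the last joint's range is limited). The gripper opens to 87 mm and grips with 3 to 60 N. Pads are 19 mm wide; open, the fingers measure 117 mm over their backs; the gripper's body (75 mm by 190 mm) begins 51 mm behind the grasp point.
Start: joints at [-1.329, 0.332, -0.065, 1.46, 0.022, 1.35, -0.088], TCP at [0.164, 0.603, 0.223] pointing down, gripper open.
Joint ranges: [-2.6, 2.6], [-0.5, 2.12], [-1.47, 1.34], [0.16, 2.42], [-1.27, 4.41], [0.06, 2.06], [-2.6, 2.6]. Speed limits (rad/s): [2.22, 2.22, 2.79, 2.79, 3.14, 3.14, 3.14].

INTERFACE

Orientations are given as a rotation vector (axis times angle).
In Python, from bench import r gives the robot as it stands.
- The arm moves only by the tool play_rows, never from a script. Its argument "rows" is a list of rows, each a list of 3 entries, a list of its own where there are three numbers: the shift along the tool's x, y, z in m, then the turn, a rotation vector about the tool's x, y, z in degrees, then the closure, from -1 (fully open) to 1 (shut). A call has 1 to 10 rows; each row is the pose to reach, as a shift and turn from the pose measured when the call began, along the tool's axes at that moment; what a row does not reach only later rows make up. A row lasts 1/12 s, in which the tool goes at most 41.7 mm and 7.16 degrees, less where a joint would pass 70% of its speed; a pose out of reach is approached as far as the arm can. A call with a gripper value outside its range is refused whole. The fingers move at their own pace and stop on an object; the grip force is fixed at half the most. Time passes only in rows, so rows that repeat a pose let the fingers close. It gives the time, the measured TCP pose, the force and the opening at its end, in the units of the state.
- r.sense(): the state, without advancing time (a new reading comes with each control period).
- r.read_camera(name): name is "scene" or "top"; returns the picture (480x640x3 uint8, blue, green, red); there is no depth.
- r.camera_params(name): a dict with "intrinsics" (3x3 intrinsics, pixels), "dist_coeffs" ([k1, k2, p1, p2, k3] as OpenCV has them; the pictures are not rectified), "rvec" (rotation vector, rad) and "tvec" (3), from world to camera coordinates, as OpenCV has them. Camera axes: x right, y down, z forward; pixel columns grow to the right and rows downward; lengths in m; the calibration is good to about 2 mm. A picture is of the moment at which its call begins. camera_params takes no time and is no camera call.
- r.close_job(): hands the job in, once; it reports no verdict.
Trained networks look in the newest picture that a camera, given by its name, has taken for a name from the list of things; names that differ only in an ending like _2 or _b are one class to them, and where a whole thing is asked for, a point or a joint stands for the part that bears it (a point fixed in the world has none). Each returns a list of dicts, best first, with "confidence" (0 to 1); they miss things now and then, are a little off and sometimes report something else, mostly with a low value. They report only what shows in the picture. A call takes as long as a camera call. They do not tell look-alikes from the thing itself.
- r.look_for(camera, label): "at" ([column, row] in pixels, amid what is visible of it).
- r.outline_of(camera, label): "region" (480x640 bool, what is visible of it) and "at" ([column, row] in pixels, amid what is visible of it).
The state is a dict: "clock": time; "qpos": joint angles; "qd": joint speeds; "joint_torque": joint torques, N m; "position": TCP position; "eef_rot": TCP orientation; "force": force on the tool from outside, world axes, zero at the start; "torque": the same for the moment, N m; "opening": opening from 0.0 (shut) to 1.0 (fully open).
Only numpy, scipy, OpenCV 4.12 (cv2) and the standard library are available. Lean on these libraries where they do the work, as an engineer would, in place of code of your own. Each camera call takes 0.05 s, during which the arm holds its last target. There are 200 camera calls.

TASK

Lay the breakfast tray: stand the ribbed jam jar on the large coaster in the tray and an egg cup on each of the two small coasters, all upright and wholly on their coasters, and have the jar closed with the one lid that fits its mouth, seated level. Set the glass and the cups down gently instead of dropping them, and leave the oversized lid and the speckled candle holder where they are.

Things in the scene. Friction and masses are not known exactly. Their poses are not given: they have to be found in the camera images.
- tray: shallow pale wooden tray on runners, fixed, 150 (x) by 380 (y) mm; rim 36, inner floor 16 mm above the shelf. Origin: under its middle at shelf height; z up, +x away from the robot to a 69 mm high housing 130 mm off. The coasters lie along its y in any order, 115 mm apart. Loose things stand on the shelf outside it, some kitchen things among them: none over 70 mm high, centres 100 mm or more apart
- jar_coaster: large round cork coaster, 88 mm across and 4 mm thick, fixed in the tray; place of the jam jar. Origin: centre of its underside, z up; its top is 4 mm above the origin
- cup_coaster_a: small round cork coaster, 62 mm across and 4 mm thick, fixed in the tray; one of two alike, either egg cup may go on either. Origin: centre of its underside, z up; its top is 4 mm above the origin
- cup_coaster_b: small round cork coaster, 62 mm across and 4 mm thick, fixed in the tray; one of two alike, either egg cup may go on either. Origin: centre of its underside, z up; its top is 4 mm above the origin
- jar: ribbed clear glass jam jar without its lid: upright open cylinder 60 mm across and 68 mm high, mouth 53 mm across inside. Origin: centre of the underside, z up. About 200 g, loose
- lid: the jar's own lid, plug down: steel disc 62 mm across, 8 to 12 mm above the origin; white plug below it 46 mm across (3.5 mm play all round in the jar's mouth); dark wooden knob 18 mm across, 12 to 36 mm above the origin. Origin: centre of the plug's underside, z up. Closed, the disc rests on the jar's rim, the lid's origin 60 mm above the jar's. About 60 g, loose
- big_lid: look-alike lid of a larger jar, to be left: same make, but the disc is 82 mm and the plug 64 mm across, too wide for the jar's mouth; knob the same. Origin: centre of the plug's underside, z up. Loose
- cup_a: speckled white ceramic egg cup, one of an identical pair: 62 mm high, foot 38 mm across, narrow 18 mm stem, open bowl 50 mm across at the rim (47 mm at 40 mm height, nearly straight from there up); seen from above the rim hides the foot. Origin: centre of the underside, z up. About 90 g, loose
- cup_b: speckled white ceramic egg cup, one of an identical pair: 62 mm high, foot 38 mm across, narrow 18 mm stem, open bowl 50 mm across at the rim (47 mm at 40 mm height, nearly straight from there up); seen from above the rim hides the foot. Origin: centre of the underside, z up. About 90 g, loose
- candle_holder: look-alike, to be left: speckled white ceramic candle holder, 54 mm high, with a broad foot 74 mm across and a narrow socket 36 mm across (26 mm hole) on a thin stem; seen from above the foot shows all round the socket. Origin: centre of the underside, z up. Loose
Mind the look-alikes: they are no part of the job. What is shaped like the cup_a but blue is not meant.

How it is judged:
At the end, for the whole second after the job is handed in: Jar on the large coaster (centres within 15 mm), an egg cup on each small one (13 mm), the own lid seated on the jar (7 mm off-centre, origin 57 to 64 mm above the jar's); all four within 0.1 rad of upright, at rest; big lid and candle holder within 30 mm of their starts (horizontal distance between jar and jar_coaster below 0.015 m and z of jar in the frame of jar_coaster between 0.001 and 0.008 m and horizontal distance between lid and jar below 0.007 m and z of lid in the frame of jar between 0.057 and 0.064 m and ((horizontal distance between cup_a and cup_coaster_a below 0.013 m and z of cup_a in the frame of cup_coaster_a between 0.001 and 0.008 m and horizontal distance between cup_b and cup_coaster_b below 0.013 m and z of cup_b in the frame of cup_coaster_b between 0.001 and 0.008 m) or (horizontal distance between cup_a and cup_coaster_b below 0.013 m and z of cup_a in the frame of cup_coaster_b between 0.001 and 0.008 m and horizontal distance between cup_b and cup_coaster_a below 0.013 m and z of cup_b in the frame of cup_coaster_a between 0.001 and 0.008 m)) and angle between each of jar, cup_a, cup_b, lid's own z axis and vertical below 0.1 rad and linear speed of each of jar, cup_a, cup_b, lid below 0.02 m/s and distance of each of big_lid, candle_holder from where it was at the start of the episode below 0.03 m); the robot touches nothing.
It fails at once if the jar or an egg cup is dropped: it falls free of the fingers faster than 0.6 m/s (a fall of about 2 cm) ((linear speed of jar above 0.6 m/s and contact force between the fingers and jar below 0.05 N) or (linear speed of cup_a above 0.6 m/s and contact force between the fingers and cup_a below 0.05 N) or (linear speed of cup_b above 0.6 m/s and contact force between the fingers and cup_b below 0.05 N)).
It fails at once if the oversized lid or the candle holder is moved more than 30 mm (distance of any of big_lid, candle_holder from where it was at the start of the episode above 0.03 m).
It also fails if it takes over 99 s, if anything falls off the work surface, if the arm or the gripper's body presses on something with over 40 N, if the wrist force passes 120 N, or if a joint passes its speed limit or range.

## Working session

There is one attempt and no reset: what is moved stays moved. The work goes in short steps, Python scripts to look and compute and a tool call to move; the robot and the scene stay as the last step left them, time stands still between calls to the robot, and variables do not carry over. Pictures are saved under pics/ and viewed, about 12 in all and at most 16, crops included, and the job is handed in when it is done.

Besides the shell and the picture viewer there is one more tool, called as name([rows], argument=value, ...), one row to a line, values as JSON. play_rows: Moves the arm, as the interface text tells. Its arguments: {"type":"object","properties":{"rows":{"type":"array","items":{"type":"array"}}},"required":["rows"]}

```bash
ls; mkdir -p pics; python3 - <<'E'
from bench import r
import cv2,numpy as np
for c in("scene","top"):
    im=r.read_camera(c); cv2.imwrite(f"pics/{c}0.png",im)
    p=r.camera_params(c); R=cv2.Rodrigues(np.array(p["rvec"]))[0]; print(c,np.round(p["intrinsics"],1).tolist(),p["dist_coeffs"],np.round(-R.T@np.array(p["tvec"]).ravel(),3),np.round(R[2],2))
    for l in("tray","jar","lid","big_lid","cup_a","candle_holder","jar_coaster","cup_coaster_a"):
        print(l,[(np.round(d["at"]).astype(int).tolist(),round(d["confidence"],2)) for d in r.look_for(c,l)])
s=r.sense();print({k:np.round(v,3).tolist() for k,v in s.items()})
E
```

```text
pics
scene [[549.2, 0.0, 309.8], [0.0, 549.2, 240.3], [0.0, 0.0, 1.0]] [-0.09757545  0.          0.          0.          0.        ] [1.145 0.122 1.043] [-0.54 -0.1  -0.84]
tray [([297, 354], 0.63)]
jar [([148, 239], 0.87)]
lid [([472, 292], 0.86)]
big_lid []
cup_a [([211, 168], 0.95), ([313, 185], 0.84), ([275, 179], 0.6), ([279, 215], 0.59), ([459, 227], 0.56)]
candle_holder [([408, 234], 0.66)]
jar_coaster [([297, 290], 0.68)]
cup_coaster_a [([356, 297], 0.98), ([247, 286], 0.58)]
top [[438.2, 0.0, 316.9], [0.0, 438.2, 237.4], [0.0, 0.0, 1.0]] [-0.06588605  0.          0.          0.          0.        ] [ 0.392 -0.012  1.062] [ 0.1  0.  -1. ]
tray [([303, 130], 0.9), ([173, 269], 0.3)]
jar [([461, 210], 0.64)]
lid [([168, 215], 0.74)]
big_lid [([285, 257], 0.96)]
cup_a [([365, 304], 0.89), ([346, 257], 0.79), ([433, 308], 0.78), ([322, 302], 0.72), ([173, 271], 0.62), ([301, 128], 0.2)]
candle_holder [([221, 268], 0.8)]
jar_coaster [([315, 191], 0.74), ([360, 179], 0.34)]
cup_coaster_a [([362, 180], 0.88), ([265, 193], 0.57), ([168, 213], 0.35)]
{'clock': 0.9, 'qpos': [-1.329, 0.332, -0.065, 1.46, 0.022, 1.35, -0.088], 'qd': [-0.0, -0.0, -0.002, -0.001, 0.001, -0.001, -0.0], 'joint_torque': [-0.0, -62.3, 0.025, -39.013, -0.061, 0.032, 0.0], 'position': [0.164, 0.603, 0.223], 'eef_rot': [-0.415, -3.114, -0.0], 'force': [0.125, -0.465, 0.206], 'torque': [0.012, -0.012, -0.051], 'opening': 1.003}
```

View pics/scene0.png

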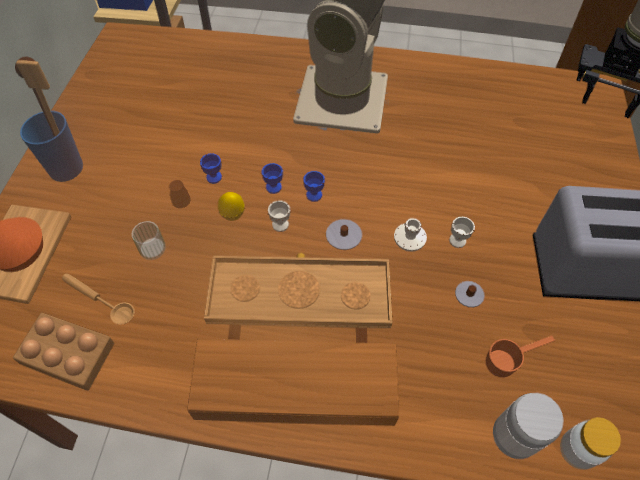

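View pics/top0.png

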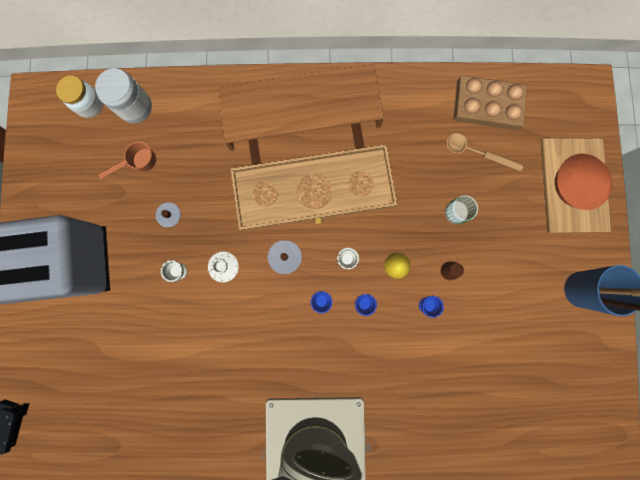

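The white cups show at scene (279,215) and (459,227), and in the top view at (346,257) and (173,271). The three blue cups are decoys. In the top view the candle holder is at (221,268), the big lid at (285,257), the own lid at (168,215) and the jar at (461,210). The coasters run small, large, small along the tray.

```bash
cat > h.py <<'E'
from bench import r
import cv2, numpy as np
from scipy.optimize import least_squares
from scipy.spatial.transform import Rotation as Ro
def proj(c,P):
    p=r.camera_params(c)
    return cv2.projectPoints(np.asarray(P,float).reshape(-1,3),np.array(p["rvec"]),np.array(p["tvec"]),np.array(p["intrinsics"]),np.array(p["dist_coeffs"]))[0].reshape(-1,2)
a=np.linspace(0,2*np.pi,48,endpoint=False)
def solid(prof,x,y,z0):
    return np.concatenate([np.c_[x+ra*np.cos(a),y+ra*np.sin(a),np.full(48,z0+z)] for ra,z in prof])
def hullc(pts):
    m=cv2.moments(cv2.convexHull(pts.astype(np.float32))); return np.array([m["m10"]/m["m00"],m["m01"]/m["m00"],m["m00"]])
def near(dets,at): 
    d=[q for q in dets if np.hypot(*(np.array(q["at"])-at))<14]
    return d[0] if d else None
def locate(prof,masks,z0,x0):
    """masks: {cam: bool}; fits x,y so that hull centroids of model and mask agree"""
    obs={c:hullc(np.argwhere(m)[:,::-1]) for c,m in masks.items()}
    f=lambda q:np.concatenate([(hullc(proj(c,solid(prof,*q,z0)))-o)[:2] for c,o in obs.items()])
    s=least_squares(f,x0,x_scale=.01,diff_step=1e-3)
    ar={c:round(hullc(proj(c,solid(prof,*s.x,z0)))[2]/o[2],2) for c,o in obs.items()}
    return s.x,np.round(s.fun,1),ar
CUP=[(.019,0),(.0235,.04),(.025,.062)]; JAR=[(.030,0),(.030,.068)]
LID=[(.023,0),(.031,.008),(.031,.012),(.009,.036)]; BIG=[(.032,0),(.041,.008),(.041,.012),(.009,.036)]
CAN=[(.037,0),(.037,.006),(.018,.054)]; JC=[(.044,.004)]; CC=[(.031,.004)]
def go(x,y,z,yaw=None):
    """prints shift in tool axes and turn (deg) to put TCP at x,y,z pointing down, jaw axis at angle yaw (deg, world)"""
    s=r.sense(); R=Ro.from_rotvec(s["eef_rot"]); d=R.inv().apply(np.array([x,y,z])-s["position"])
    if yaw is None: j=R.as_matrix()[:,1]; yaw=np.degrees(np.arctan2(j[1],j[0]))
    best=None
    for k in(0,180):
        t=np.radians(yaw+k); Y=np.array([np.cos(t),np.sin(t),0]); Z=np.array([0,0,-1.]); T=Ro.from_matrix(np.c_[np.cross(Y,Z),Y,Z])
        w=np.degrees((R.inv()*T).as_rotvec())
        if best is None or np.linalg.norm(w)<np.linalg.norm(best): best=w
    print("shift",np.round(d,4).tolist(),"turn",np.round(best,2).tolist(),"rows",int(np.ceil(max(np.linalg.norm(d)/.0417,np.linalg.norm(best)/7.16))), "jaw yaw now",np.round(np.degrees(np.arctan2(*R.as_matrix()[1::-1,1])),1))
E
python3 - <<'E'
from h import *
ims={c:r.read_camera(c) for c in("scene","top")}
L=[("cup_a",CUP,0,(279,215),(346,257)),("cup_a",CUP,0,(459,227),(173,271)),("jar",JAR,0,(148,239),(461,210)),("lid",LID,0,(472,292),(168,215)),
("big_lid",BIG,0,(343,234),(285,257)),("candle_holder",CAN,0,(408,234),(221,268)),("jar_coaster",JC,.016,(298,290),(315,191)),("cup_coaster_a",CC,.016,(356,297),(265,193)),("cup_coaster_a",CC,.016,(247,286),(362,180))]
D={}
for l in set(q[0] for q in L):
    for c in ims: D[l,c]=r.outline_of(c,l)
for l,p,z,s,t in L:
    M={}
    for c,at in(("scene",s),("top",t)):
        d=near(D[l,c],at)
        if d: M[c]=d["region"]
    for sub in(M,*[{c:M[c]} for c in M]):
        if sub:
            x,f,ar=locate(p,sub,z,[.45,0]); print(l,list(sub),np.round(x,4),f,ar)
E
```

```text
cup_a ['scene', 'top'] [ 0.444 -0.082] [ 1.  -0.4  0.9 -0.5] {'scene': np.float64(1.05), 'top': np.float64(1.22)}
cup_a ['scene'] [ 0.4454 -0.084 ] [ 0. -0.] {'scene': np.float64(1.05)}
cup_a ['top'] [ 0.4429 -0.0798] [-0.  0.] {'top': np.float64(1.22)}
cup_a ['scene', 'top'] [0.419  0.3239] [ 0.8 -0.2  0.8 -0.2] {'scene': np.float64(1.06), 'top': np.float64(1.19)}
cup_a ['scene'] [0.4198 0.3222] [0. 0.] {'scene': np.float64(1.06)}
cup_a ['top'] [0.4186 0.3259] [0. 0.] {'top': np.float64(1.2)}
jar ['scene', 'top'] [ 0.5559 -0.3563] [ 0.7  0.1  0.8 -0.2] {'scene': np.float64(1.05), 'top': np.float64(1.1)}
jar ['scene'] [ 0.556 -0.358] [ 0. -0.] {'scene': np.float64(1.05)}
jar ['top'] [ 0.5554 -0.3544] [ 0. -0.] {'top': np.float64(1.09)}
lid ['scene', 'top'] [0.558  0.3512] [ 0.8 -0.1  0.9 -0.1] {'scene': np.float64(1.05), 'top': np.float64(1.14)}
lid ['scene'] [0.5584 0.3495] [-0.  0.] {'scene': np.float64(1.05)}
lid ['top'] [0.5578 0.3534] [-0.  0.] {'top': np.float64(1.14)}
big_lid ['scene', 'top'] [0.4508 0.0673] [ 1.  -0.3  1.  -0.5] {'scene': np.float64(1.13), 'top': np.float64(1
[... 539 characters left out ...]
ar_coaster ['scene'] [ 0.6127 -0.0091] [ 0. -0.] {'scene': np.float64(1.02)}
jar_coaster ['top'] [ 0.6093 -0.0047] [0. 0.] {'top': np.float64(1.06)}
cup_coaster_a ['scene', 'top'] [0.6057 0.1125] [ 0.8 -0.9  0.8 -1. ] {'scene': np.float64(1.04), 'top': np.float64(1.08)}
cup_coaster_a ['scene'] [0.608 0.111] [-0. -0.] {'scene': np.float64(1.04)}
cup_coaster_a ['top'] [0.6032 0.1144] [-0. -0.] {'top': np.float64(1.08)}
cup_coaster_a ['scene', 'top'] [ 0.6271 -0.1199] [ 1.  -0.5  1.  -0.8] {'scene': np.float64(1.06), 'top': np.float64(1.07)}
cup_coaster_a ['scene'] [ 0.6286 -0.1218] [-0.  0.] {'scene': np.float64(1.07)}
cup_coaster_a ['top'] [ 0.6251 -0.1174] [-0. -0.] {'top': np.float64(1.07)}
```

Both cameras agree to about 2 mm, and the coaster spacing matches the given 115 mm. I'll use the tray line (coasters at (.604,.110), (.615,-.005) and (.625,-.119)) and keep the jaws along the tray's x, at a yaw of about 5°. First stop is above the left cup.

```bash
python3 -c "
from h import *
go(.419,.324,.2,5)"
```

```text
shift [-0.3196, -0.2026, 0.0226] turn [0.0, 0.0, 69.83] rows 10 jaw yaw now 74.8
```

play_rows([
  [[-0.04,-0.025,0],[0,0,7],-1],
  [[-0.08,-0.05,0],[0,0,14],-1],
  [[-0.12,-0.075,0],[0,0,21],-1],
  [[-0.16,-0.1,0],[0,0,28],-1],
  [[-0.2,-0.125,0],[0,0,35],-1],
  [[-0.24,-0.15,0],[0,0,42],-1],
  [[-0.28,-0.175,0.01],[0,0,49],-1],
  [[-0.3,-0.19,0.02],[0,0,56],-1],
  [[-0.32,-0.2025,0.022],[0,0,63],-1],
  [[-0.32,-0.2025,0.022],[0,0,69.8],-1],
])

```text
clock: 2.53
position: [0.4242, 0.3168, 0.1998]
eef_rot: [2.138, 2.298, -0.002]
force: [1.4, -1.2, -0.4]
opening: 1.001
```

```bash
python3 -c "
from h import *
go(.419,.324,.031,5)"
```

```text
shift [0.008, -0.0048, 0.1688] turn [0.06, 0.15, -0.85] rows 5 jaw yaw now 4.1
```

play_rows([
  [[0.008,-0.005,0.02],[0,0,-0.8],-1],
  [[0.008,-0.005,0.055],[0,0,-0.8],-1],
  [[0.008,-0.005,0.09],[0,0,-0.8],-1],
  [[0.008,-0.005,0.12],[0,0,-0.8],-1],
  [[0.008,-0.005,0.15],[0,0,-0.8],-1],
  [[0.008,-0.005,0.169],[0,0,-0.8],-1],
  [[0.008,-0.005,0.169],[0,0,-0.8],-1],
  [[0.008,-0.005,0.169],[0,0,-0.8],-1],
])

```text
clock: 3.2
position: [0.4186, 0.3237, 0.0307]
eef_rot: [2.122, 2.313, -0.004]
force: [-1.3, 0.1, 1.5]
opening: 1.0
```

```bash
python3 - <<'E'
from h import *
go(.419,.324,.031,5)
im=r.read_camera("scene"); cv2.imwrite("pics/s1.png",cv2.resize(im[150:350,300:560],None,fx=3,fy=3))
E
```

```text
shift [0.0003, 0.0004, -0.0003] turn [-0.01, 0.22, -0.06] rows 1 jaw yaw now 4.9
```

View pics/s1.png

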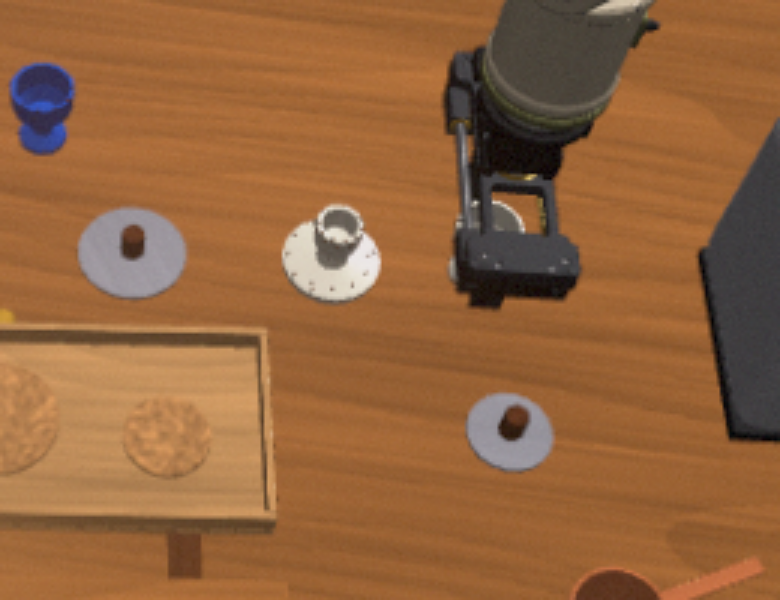

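```bash
python3 - <<'E'
from h import *
print((proj("scene",[[.51,.324,.101],[.51,.324,.13],[.419,.324,.062]])-[300,150])*3)
E
```

```text
[[501.40274569 299.59757553]
 [511.27190981 276.28413357]
 [491.37305788 223.83013384]]
```

play_rows([
  [[0,0,0],[0,0,0],1],
  [[0,0,0],[0,0,0],1],
  [[0,0,0],[0,0,0],1],
  [[0,0,0],[0,0,0],1],
  [[0,0,0],[0,0,0],1],
  [[0,0,0],[0,0,0],1],
  [[0,0,0],[0,0,0],1],
  [[0,0,0],[0,0,0],1],
])

```text
clock: 3.92
position: [0.4194, 0.3245, 0.032]
eef_rot: [2.122, 2.313, 0.0]
force: [-0.8, -0.2, 2.5]
opening: 0.555
```

play_rows([
  [[0,0,-0.01],[0,0,0],1],
  [[0,0,-0.03],[0,0,0],1],
  [[0,0,-0.055],[0,0,0],1],
  [[0,0,-0.08],[0,0,0],1],
  [[0,0,-0.105],[0,0,0],1],
  [[0,0,-0.125],[0,0,0],1],
  [[0,0,-0.13],[0,0,0],1],
  [[0,0,-0.13],[0,0,0],1],
])

```text
clock: 4.58
position: [0.4198, 0.3252, 0.1637]
eef_rot: [2.122, 2.313, 0.005]
force: [0.0, -0.2, -1.5]
opening: 0.554
```

```bash
python3 -c "
from h import *
go(.604,.1096,.162,5)
for c in ('scene','top'):
    r.read_camera(c); print(c,[(np.round(d['at']).tolist(),round(d['confidence'],2)) for d in r.look_for(c,'cup_a')])
print(proj('scene',[.4194,.3245,.162]),proj('top',[.4194,.3245,.162]))
"
```

```text
shift [-0.2307, 0.165, 0.0023] turn [0.23, -0.0, -0.06] rows 7 jaw yaw now 4.9
scene [([279.0, 212.0], 0.9), ([212.0, 168.0], 0.87), ([273.0, 181.0], 0.84), ([311.0, 184.0], 0.76), ([465.0, 206.0], 0.57)]
top [([434.0, 306.0], 0.85), ([366.0, 305.0], 0.83), ([348.0, 260.0], 0.77), ([162.0, 271.0], 0.72)]
[[474.78999204 196.69676635]] [[155.16825795 269.07009532]]
```

play_rows([
  [[-0.02,0.014,0],[0,0,0],1],
  [[-0.05,0.036,0],[0,0,0],1],
  [[-0.08,0.057,0],[0,0,0],1],
  [[-0.11,0.079,0],[0,0,0],1],
  [[-0.14,0.1,0],[0,0,0],1],
  [[-0.17,0.122,0],[0,0,0],1],
  [[-0.2,0.143,0],[0,0,0],1],
  [[-0.22,0.157,0],[0,0,0],1],
  [[-0.2307,0.165,0],[0,0,0],1],
  [[-0.2307,0.165,0],[0,0,0],1],
])

```text
clock: 5.62
position: [0.6036, 0.105, 0.1601]
eef_rot: [2.126, 2.308, -0.008]
force: [0.4, 0.0, -1.5]
opening: 0.555
```

```bash
python3 - <<'E'
from h import *
go(.604,.1096,.056,5)
M={}
for c in ("scene","top"):
    im=r.read_camera(c); cv2.imwrite(f"pics/m_{c}.png",im)
    s=r.sense(); at=proj(c,s["position"]+[0,0,-.0])[0]
    d=near(r.outline_of(c,"cup_a"),at)
    if d: M[c]=d["region"]; print(c,d["at"],at)
if M: print(locate(CUP,M,s["position"][2]-.032,s["position"][:2]))
im=cv2.imread("pics/m_scene.png"); cv2.imwrite("pics/m1.png",cv2.resize(im[170:340,240:440],None,fx=3,fy=3))
E
```

```text
shift [0.0052, 0.0009, 0.104] turn [-0.08, 0.34, -0.31] rows 3 jaw yaw now 4.7
```

View pics/m1.png

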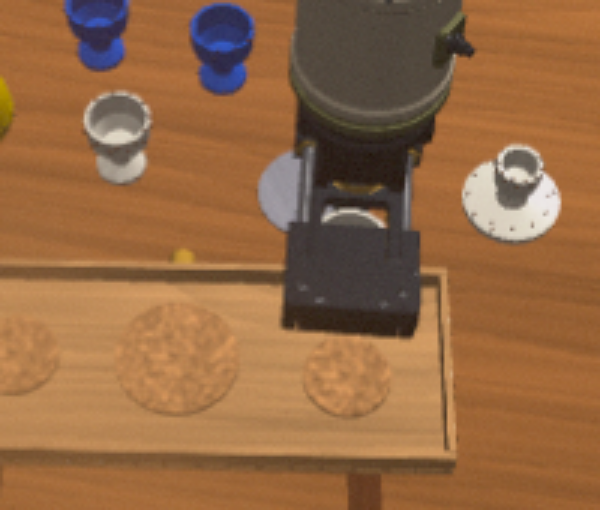

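The cup is held upright above the small coaster at crop (347,375). Next is a slow descent.

play_rows([
  [[0.005,0.001,0.015],[0,0,-0.3],1],
  [[0.005,0.001,0.035],[0,0,-0.3],1],
  [[0.005,0.001,0.055],[0,0,-0.3],1],
  [[0.005,0.001,0.075],[0,0,-0.3],1],
  [[0.005,0.001,0.09],[0,0,-0.3],1],
  [[0.005,0.001,0.1],[0,0,-0.3],1],
  [[0.005,0.001,0.104],[0,0,-0.3],1],
  [[0.005,0.001,0.106],[0,0,-0.3],1],
  [[0.005,0.001,0.107],[0,0,-0.3],1],
  [[0.005,0.001,0.107],[0,0,-0.3],1],
])

```text
clock: 6.65
position: [0.6026, 0.1155, 0.0545]
eef_rot: [2.113, 2.322, -0.003]
force: [0.8, 1.2, -2.0]
opening: 0.557
```

```bash
python3 -c "
from h import *
r.read_camera('top')
go(.604,.1096,.0545,5)"
```

```text
shift [-0.0059, 0.0008, 0.0001] turn [-0.0, 0.15, 0.38] rows 1 jaw yaw now 5.4
```

play_rows([
  [[-0.003,0.001,0],[0,0,0.4],1],
  [[-0.006,0.001,0],[0,0,0.4],1],
  [[-0.006,0.001,0],[0,0,0.4],1],
  [[-0.006,0.001,0.001],[0,0,0.4],1],
  [[-0.006,0.001,0.002],[0,0,0.4],1],
  [[-0.006,0.001,0.002],[0,0,0.4],1],
  [[-0.006,0.001,0.003],[0,0,0.4],1],
  [[-0.006,0.001,0.003],[0,0,0.4],1],
  [[-0.006,0.001,0.003],[0,0,0.4],1],
])

```text
clock: 7.45
position: [0.6043, 0.1096, 0.052]
eef_rot: [2.121, 2.315, -0.003]
force: [-2.4, -0.2, 5.6]
opening: 0.554
```

play_rows([
  [[0,0,0],[0,0,0],0.2],
  [[0,0,0],[0,0,0],-0.2],
  [[0,0,0],[0,0,0],-0.6],
  [[0,0,0],[0,0,0],-1],
  [[0,0,0],[0,0,0],-1],
  [[0,0,0],[0,0,0],-1],
  [[0,0,-0.02],[0,0,0],-1],
  [[0,0,-0.06],[0,0,0],-1],
  [[0,0,-0.1],[0,0,0],-1],
  [[0,0,-0.1],[0,0,0],-1],
])

```text
clock: 8.28
position: [0.6081, 0.1102, 0.1601]
eef_rot: [2.118, 2.31, 0.013]
force: [1.0, -0.4, 1.2]
opening: 0.993
```

```bash
python3 -c "
from h import *
r.read_camera('scene');r.read_camera('scene')
go(.444,-.082,.15,5)"
```

```text
shift [-0.1773, -0.1774, 0.0035] turn [0.21, 0.07, -0.01] rows 7 jaw yaw now 5.0
```

play_rows([
  [[-0.025,-0.025,0],[0,0,0],-1],
  [[-0.05,-0.05,0],[0,0,0],-1],
  [[-0.075,-0.075,0],[0,0,0],-1],
  [[-0.1,-0.1,0],[0,0,0],-1],
  [[-0.125,-0.125,0],[0,0,0],-1],
  [[-0.15,-0.15,0],[0,0,0],-1],
  [[-0.17,-0.17,0],[0,0,0],-1],
  [[-0.1773,-0.1774,0.003],[0,0,0],-1],
  [[-0.1773,-0.1774,0.003],[0,0,0],-1],
  [[-0.1773,-0.1774,0.003],[0,0,0],-1],
])

```text
clock: 9.22
position: [0.4439, -0.0815, 0.1499]
eef_rot: [2.121, 2.314, 0.003]
force: [0.5, 1.1, 0.3]
opening: 0.997
```

```bash
python3 - <<'E'
from h import *
M={}
for c in("scene","top"):
    im=r.read_camera(c); cv2.imwrite(f"pics/a_{c}.png",im)
    d=near(r.outline_of(c,"cup_a"),proj(c,[.604,.11,.051])[0])
    if d: M[c]=d["region"]
if M: print(locate(CUP,M,.02,[.604,.11]))
go(.444,-.082,.031,5)
E
```

```text
(array([0.60477362, 0.10871194]), array([ 0.6, -0.5,  0.6, -0.5]), {'scene': np.float64(1.1), 'top': np.float64(1.21)})
shift [-0.0007, -0.0011, 0.1193] turn [0.18, 0.11, 0.1] rows 3 jaw yaw now 5.1
```

View pics/a_scene.png

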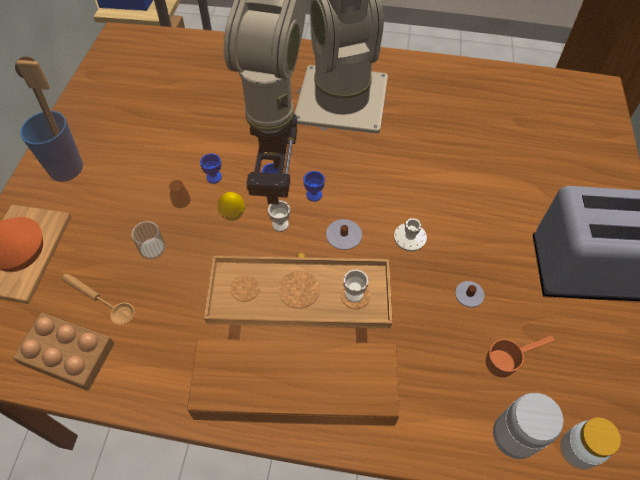

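Cup one stands upright on its coaster, measured at (.605,.109). Descending on cup two.

play_rows([
  [[0,-0.001,0.02],[0,0,0],-1],
  [[0,-0.001,0.05],[0,0,0],-1],
  [[0,-0.001,0.08],[0,0,0],-1],
  [[0,-0.001,0.105],[0,0,0],-1],
  [[0,-0.001,0.119],[0,0,0],-1],
  [[0,-0.001,0.119],[0,0,0],-1],
  [[0,-0.001,0.119],[0,0,0],-1],
  [[0,-0.001,0.119],[0,0,0],-1],
])

```text
clock: 10.08
position: [0.445, -0.0811, 0.0322]
eef_rot: [2.117, 2.315, 0.003]
force: [-0.2, -0.6, 0.5]
opening: 0.999
```

play_rows([
  [[0,0,0],[0,0,0],1],
  [[0,0,0],[0,0,0],1],
  [[0,0,0],[0,0,0],1],
  [[0,0,0],[0,0,0],1],
  [[0,0,0],[0,0,0],1],
  [[0,0,0],[0,0,0],1],
  [[0,0,0],[0,0,0],1],
  [[0,0,0],[0,0,0],1],
])

```text
clock: 10.75
position: [0.4449, -0.0811, 0.0322]
eef_rot: [2.117, 2.315, 0.002]
force: [-0.3, -0.3, 2.2]
opening: 0.558
```

play_rows([
  [[0,0,-0.01],[0,0,0],1],
  [[0,0,-0.03],[0,0,0],1],
  [[0,0,-0.055],[0,0,0],1],
  [[0,0,-0.08],[0,0,0],1],
  [[0,0,-0.105],[0,0,0],1],
  [[0,0,-0.12],[0,0,0],1],
  [[0,0,-0.12],[0,0,0],1],
  [[0,0,-0.12],[0,0,0],1],
])

```text
clock: 11.42
position: [0.4447, -0.0809, 0.153]
eef_rot: [2.117, 2.314, 0.005]
force: [-0.3, -0.3, -0.9]
opening: 0.55
```

```bash
python3 -c "
from h import *
r.read_camera('scene');r.read_camera('scene')
go(.625,-.1194,.15,5)"
```

```text
shift [-0.0545, 0.1771, 0.0021] turn [0.17, 0.12, 0.12] rows 5 jaw yaw now 5.1
```

play_rows([
  [[-0.006,0.02,0],[0,0,0],1],
  [[-0.015,0.05,0],[0,0,0],1],
  [[-0.025,0.08,0],[0,0,0],1],
  [[-0.034,0.11,0],[0,0,0],1],
  [[-0.043,0.14,0],[0,0,0],1],
  [[-0.05,0.165,0],[0,0,0],1],
  [[-0.0545,0.1771,0.002],[0,0,0],1],
  [[-0.0545,0.1771,0.002],[0,0,0],1],
  [[-0.0545,0.1771,0.002],[0,0,0],1],
  [[-0.0545,0.1771,0.002],[0,0,0],1],
])

```text
clock: 12.35
position: [0.6239, -0.1195, 0.1492]
eef_rot: [2.119, 2.316, -0.001]
force: [-0.7, -0.2, -0.7]
opening: 0.552
```

```bash
python3 -c "
from h import *
r.read_camera('scene');r.read_camera('scene')
go(.625,-.1194,.056,5)"
```

```text
shift [-0.0001, 0.0006, 0.094] turn [0.13, 0.09, 0.11] rows 3 jaw yaw now 5.1
```

play_rows([
  [[0,0.001,0.015],[0,0,0],1],
  [[0,0.001,0.035],[0,0,0],1],
  [[0,0.001,0.055],[0,0,0],1],
  [[0,0.001,0.075],[0,0,0],1],
  [[0,0.001,0.088],[0,0,0],1],
  [[0,0.001,0.094],[0,0,0],1],
  [[0,0.001,0.096],[0,0,0],1],
  [[0,0.001,0.097],[0,0,0],1],
  [[0,0.001,0.097],[0,0,0],1],
  [[0,0.001,0.097],[0,0,0],1],
])

```text
clock: 13.28
position: [0.626, -0.1194, 0.0541]
eef_rot: [2.118, 2.315, 0.003]
force: [0.7, -0.5, -1.2]
opening: 0.559
```

play_rows([
  [[0,-0.001,0.001],[0,0,0],1],
  [[0,-0.001,0.002],[0,0,0],1],
  [[0,-0.001,0.002],[0,0,0],1],
  [[0,-0.001,0.003],[0,0,0],1],
  [[0,-0.001,0.003],[0,0,0],1],
  [[0,-0.001,0.003],[0,0,0],1],
])

```text
clock: 13.78
position: [0.6253, -0.1198, 0.0522]
eef_rot: [2.118, 2.315, 0.004]
force: [-3.7, -0.4, 8.0]
opening: 0.554
```

Contact at 8 N. Release and lift.

play_rows([
  [[0,0,0],[0,0,0],0.2],
  [[0,0,0],[0,0,0],-0.2],
  [[0,0,0],[0,0,0],-0.6],
  [[0,0,0],[0,0,0],-1],
  [[0,0,0],[0,0,0],-1],
  [[0,0,0],[0,0,0],-1],
  [[0,0,-0.02],[0,0,0],-1],
  [[0,0,-0.06],[0,0,0],-1],
  [[0,0,-0.1],[0,0,0],-1],
  [[0,0,-0.1],[0,0,0],-1],
])

```text
clock: 14.62
position: [0.6283, -0.121, 0.1602]
eef_rot: [2.113, 2.308, 0.014]
force: [1.5, -0.5, 1.7]
opening: 0.987
```

```bash
python3 -c "
from h import *
r.read_camera('scene');r.read_camera('scene')
go(.556,-.3563,.15,5)"
```

```text
shift [-0.2293, -0.0906, 0.0037] turn [0.48, 0.11, 0.09] rows 6 jaw yaw now 5.1
```

play_rows([
  [[-0.03,-0.012,0],[0,0,0],-1],
  [[-0.065,-0.026,0],[0,0,0],-1],
  [[-0.1,-0.04,0],[0,0,0],-1],
  [[-0.135,-0.054,0],[0,0,0],-1],
  [[-0.17,-0.067,0],[0,0,0],-1],
  [[-0.2,-0.08,0],[0,0,0],-1],
  [[-0.22,-0.087,0.003],[0,0,0],-1],
  [[-0.2293,-0.0906,0.003],[0,0,0],-1],
  [[-0.2293,-0.0906,0.003],[0,0,0],-1],
  [[-0.2293,-0.0906,0.003],[0.4,0,0],-1],
])

```text
clock: 15.55
position: [0.556, -0.3553, 0.1499]
eef_rot: [2.12, 2.317, -0.0]
force: [-0.1, 0.9, 0.3]
opening: 1.005
```

```bash
python3 - <<'E'
from h import *
M={}
for c in("scene","top"):
    im=r.read_camera(c); cv2.imwrite(f"pics/b_{c}.png",im)
    d=near(r.outline_of(c,"cup_a"),proj(c,[.625,-.12,.051])[0])
    if d: M[c]=d["region"]
if M: print(locate(CUP,M,.02,[.604,.11]))
go(.556,-.3563,.03,5)
E
```

```text
(array([ 0.62422813, -0.12019829]), array([ 1.1, -0.3,  1.1, -0.7]), {'scene': np.float64(1.08), 'top': np.float64(1.08)})
shift [-0.0019, -0.0016, 0.1205] turn [0.08, 0.07, 0.26] rows 3 jaw yaw now 5.3
```

play_rows([
  [[-0.001,-0.001,0.02],[0,0,0],-1],
  [[-0.001,-0.001,0.045],[0,0,0],-1],
  [[-0.001,-0.001,0.07],[0,0,0],-1],
  [[-0.001,-0.001,0.095],[0,0,0],-1],
  [[-0.001,-0.001,0.115],[0,0,0],-1],
  [[-0.001,-0.001,0.12],[0,0,0],-1],
  [[-0.001,-0.001,0.12],[0,0,0],-1],
  [[-0.001,-0.001,0.12],[0,0,0],-1],
])

```text
clock: 16.42
position: [0.5573, -0.3552, 0.0315]
eef_rot: [2.114, 2.32, 0.001]
force: [0.6, 0.2, 0.9]
opening: 1.001
```

play_rows([
  [[0,0,0],[0,0,0],1],
  [[0,0,0],[0,0,0],1],
  [[0,0,0],[0,0,0],1],
  [[0,0,0],[0,0,0],1],
  [[0,0,0],[0,0,0],1],
  [[0,0,0],[0,0,0],1],
  [[0,0,0],[0,0,0],1],
])

```text
clock: 17.0
position: [0.557, -0.3554, 0.032]
eef_rot: [2.115, 2.32, 0.001]
force: [-2.2, 0.9, 5.6]
opening: 0.69
```

play_rows([
  [[0,0,-0.01],[0,0,0],1],
  [[0,0,-0.03],[0,0,0],1],
  [[0,0,-0.055],[0,0,0],1],
  [[0,0,-0.08],[0,0,0],1],
  [[0,0,-0.105],[0,0,0],1],
  [[0,0,-0.13],[0,0,0],1],
  [[0,0,-0.15],[0,0,0],1],
  [[0,0,-0.15],[0,0,0],1],
  [[0,0,-0.15],[0,0,0],1],
])

```text
clock: 17.75
position: [0.5571, -0.3553, 0.1829]
eef_rot: [2.113, 2.318, 0.002]
force: [-0.1, 0.9, -3.2]
opening: 0.683
```

```bash
python3 -c "
from h import *
r.read_camera('scene');r.read_camera('scene')
go(.6146,-.0052,.18,5)"
```

```text
shift [0.3425, 0.0904, 0.0006] turn [0.04, 0.03, 0.3] rows 9 jaw yaw now 5.3
```

play_rows([
  [[0.02,0.005,0],[0,0,0],1],
  [[0.05,0.013,0],[0,0,0],1],
  [[0.085,0.022,0],[0,0,0],1],
  [[0.12,0.032,0],[0,0,0],1],
  [[0.16,0.042,0],[0,0,0],1],
  [[0.2,0.053,0],[0,0,0],1],
  [[0.235,0.062,0],[0,0,0],1],
  [[0.265,0.07,0],[0,0,0],1],
  [[0.285,0.075,0],[0,0,0],1],
  [[0.29,0.077,0],[0,0,0],1],
])

```text
clock: 18.68
position: [0.606, -0.0529, 0.1787]
eef_rot: [-2.107, -2.327, 0.0]
force: [-0.8, 1.4, -3.3]
opening: 0.687
```

```bash
python3 -c "
from h import *
r.read_camera('scene');r.read_camera('scene')
go(.6146,-.0052,.18,5)"
```

```text
shift [0.0508, 0.0138, -0.0009] turn [-0.09, 0.02, 0.46] rows 2 jaw yaw now 5.5
```

play_rows([
  [[0.015,0.004,0],[0,0,0],1],
  [[0.032,0.009,0],[0,0,0],1],
  [[0.045,0.012,0],[0,0,0],1],
  [[0.051,0.014,0],[0,0,0],1],
  [[0.051,0.014,0],[0,0,0],1],
  [[0.051,0.014,0],[0,0,0.4],1],
  [[0.051,0.014,0],[0,0,0.4],1],
])

```text
clock: 19.37
position: [0.6146, -0.0067, 0.1791]
eef_rot: [-2.124, -2.315, 0.003]
force: [-0.5, 0.0, -3.4]
opening: 0.689
```

```bash
python3 - <<'E'
from h import *
im=r.read_camera("scene"); cv2.imwrite("pics/j1.png",cv2.resize(im[150:340,190:430],None,fx=3,fy=3)); r.read_camera("top")
go(.6146,-.0052,.056,5)
E
```

```text
shift [0.0013, 0.0002, 0.1232] turn [-0.08, 0.04, -0.03] rows 3 jaw yaw now 5.0
```

View pics/j1.png

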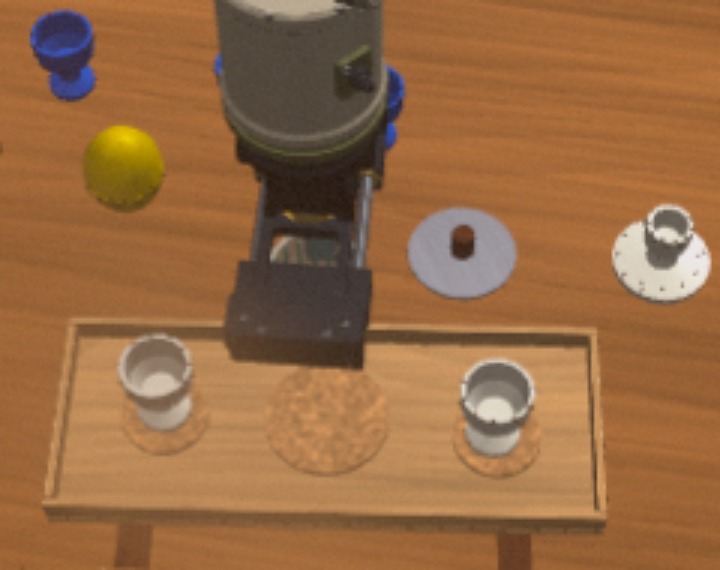

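Both cups stand upright on their coasters, at crop (160,420) and (495,430). The jar is held above the big coaster at crop (327,415). Lowering it.

play_rows([
  [[0.001,0,0.015],[0,0,0],1],
  [[0.001,0,0.035],[0,0,0],1],
  [[0.001,0,0.06],[0,0,0],1],
  [[0.001,0,0.085],[0,0,0],1],
  [[0.001,0,0.105],[0,0,0],1],
  [[0.001,0,0.118],[0,0,0],1],
  [[0.001,0,0.123],[0,0,0],1],
  [[0.001,0,0.125],[0,0,0],1],
  [[0.001,0,0.125],[0,0,0],1],
  [[0.001,0,0.125],[0,0,0],1],
])

```text
clock: 20.3
position: [0.6153, -0.0057, 0.0555]
eef_rot: [2.123, 2.315, -0.0]
force: [-0.0, 0.5, -2.0]
opening: 0.685
```

play_rows([
  [[0,0,0.001],[0,0,0],1],
  [[0,0,0.002],[0,0,0],1],
  [[0,0,0.003],[0,0,0],1],
  [[0,0,0.0035],[0,0,0],1],
  [[0,0,0.004],[0,0,0],1],
  [[0,0,0.004],[0,0,0],1],
  [[0,0,0.004],[0,0,0],1],
])

```text
clock: 20.88
position: [0.6154, -0.0055, 0.0519]
eef_rot: [2.123, 2.315, 0.0]
force: [-2.9, 1.1, 5.2]
opening: 0.683
```

Contact at about 8 N net. Release, lift, and go toward the lid.

play_rows([
  [[0,0,0],[0,0,0],0.2],
  [[0,0,0],[0,0,0],-0.2],
  [[0,0,0],[0,0,0],-0.6],
  [[0,0,0],[0,0,0],-1],
  [[0,0,0],[0,0,0],-1],
  [[0,0,0],[0,0,0],-1],
  [[0,0,-0.02],[0,0,0],-1],
  [[0,0,-0.06],[0,0,0],-1],
  [[0,0,-0.1],[0,0,0],-1],
  [[0,0,-0.1],[0,0,0],-1],
])

```text
clock: 21.72
position: [0.6191, -0.0062, 0.1598]
eef_rot: [2.119, 2.309, 0.013]
force: [0.0, 0.0, 0.5]
opening: 1.001
```

```bash
python3 -c "
from h import *
r.read_camera('scene');r.read_camera('scene')
go(.558,.3512,.15,5)"
```

```text
shift [0.3605, -0.0274, 0.0036] turn [0.25, 0.0, -0.04] rows 9 jaw yaw now 5.0
```

play_rows([
  [[0.04,-0.003,0],[0,0,0],-1],
  [[0.08,-0.006,0],[0,0,0],-1],
  [[0.12,-0.009,0],[0,0,0],-1],
  [[0.16,-0.012,0],[0,0,0],-1],
  [[0.2,-0.015,0],[0,0,0],-1],
  [[0.24,-0.018,0],[0,0,0],-1],
  [[0.28,-0.021,0],[0,0,0],-1],
  [[0.32,-0.024,0],[0,0,0],-1],
  [[0.35,-0.027,0.003],[0,0,0],-1],
  [[0.3605,-0.0274,0.003],[0,0,0],-1],
])

```text
clock: 22.65
position: [0.5544, 0.3574, 0.1479]
eef_rot: [-2.115, -2.323, -0.002]
force: [-0.4, 1.2, -0.2]
opening: 1.002
```

```bash
python3 - <<'E'
from h import *
for l,p,z,x in(("jar",JAR,.02,[.615,-.005]),("lid",LID,0,[.558,.351])):
    M={}
    for c in("scene","top"):
        im=r.read_camera(c); cv2.imwrite(f"pics/c_{c}.png",im)
        d=near(r.outline_of(c,l),proj(c,[*x,z+p[-1][1]/2])[0])
        if d: M[c]=d["region"]
    for s in(M,*[{c:M[c]} for c in M]):
        if s: print(l,list(s),locate(p,s,z,x))
    # knob top, dark
go(.558,.3512,.014,5)
x=proj("scene",[.558,.3512,.036])[0].astype(int); im=cv2.imread("pics/c_scene.png")
cv2.imwrite("pics/l1.png",np.hstack([cv2.resize(im[x[1]-60:x[1]+60,x[0]-60:x[0]+60],None,fx=3,fy=3),cv2.resize(im[230:350,235:355],None,fx=3,fy=3)]))
E
```

```text
jar ['scene', 'top'] (array([ 0.61592994, -0.00700428]), array([ 1.2, -0.4,  1.3, -0.7]), {'scene': np.float64(1.01), 'top': np.float64(1.05)})
jar ['scene'] (array([ 0.61736475, -0.0092214 ]), array([-0., -0.]), {'scene': np.float64(1.01)})
jar ['top'] (array([ 0.61424981, -0.00407599]), array([-0., -0.]), {'top': np.float64(1.05)})
lid ['scene', 'top'] (array([0.55710621, 0.35141071]), array([ 0.9, -0.2,  1. , -0.2]), {'scene': np.float64(1.06), 'top': np.float64(1.14)})
lid ['scene'] (array([0.55785823, 0.34948931]), array([-0., -0.]), {'scene': np.float64(1.06)})
lid ['top'] (array([0.55669761, 0.35395612]), array([-0., -0.]), {'top': np.float64(1.14)})
shift [0.002, -0.0012, 0.1367] turn [0.26, 0.03, -0.19] rows 4 jaw yaw now 4.8
```

View pics/l1.png

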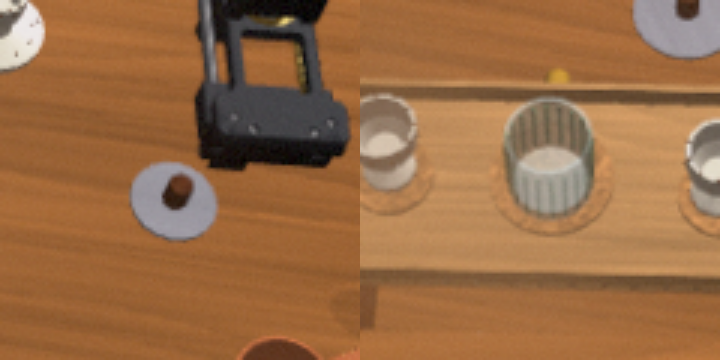

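The jar stands upright on its coaster at (.616,-.007). Descending onto the lid knob.

play_rows([
  [[0.001,-0.001,0.02],[0.2,0,0],-0.3],
  [[0.001,-0.001,0.05],[0.2,0,0],-0.3],
  [[0.001,-0.001,0.08],[0.2,0,0],-0.3],
  [[0.001,-0.001,0.105],[0.2,0,0],-0.3],
  [[0.001,-0.001,0.125],[0.2,0,0],-0.3],
  [[0.001,-0.001,0.133],[0.2,0,0],-0.3],
  [[0.001,-0.001,0.134],[0.2,0,0],-0.3],
  [[0.001,-0.001,0.134],[0.2,0,0],-0.3],
  [[0.001,-0.001,0.134],[0.2,0,0],-0.3],
])

```text
clock: 23.8
position: [0.5594, 0.3505, 0.0184]
eef_rot: [2.126, 2.311, 0.004]
force: [0.4, 0.2, 0.3]
opening: 0.652
```

```bash
python3 -c "
from h import *
r.read_camera('scene')
go(.5576,.3513,.016,5);print(r.sense()['position'],r.sense()['opening'])"
```

```text
shift [0.0007, -0.0018, 0.0025] turn [0.19, -0.06, -0.2] rows 1 jaw yaw now 4.8
[0.55940435 0.35071025 0.01854135] 0.651656182787808
```

play_rows([
  [[0.0005,-0.002,0.002],[0.2,0,0],-0.3],
  [[0.0005,-0.002,0.002],[0.2,0,0],1],
  [[0.0005,-0.002,0.002],[0.2,0,0],1],
  [[0.0005,-0.002,0.002],[0.2,0,0],1],
  [[0.0005,-0.002,0.002],[0.2,0,0],1],
  [[0.0005,-0.002,0.002],[0.2,0,0],1],
  [[0.0005,-0.002,0.002],[0.2,0,0],1],
  [[0.0005,-0.002,0.002],[0.2,0,0],1],
  [[0.0005,-0.002,0.002],[0.2,0,0],1],
  [[0.0005,-0.002,0.002],[0.2,0,0],1],
])

```text
clock: 24.68
position: [0.5574, 0.351, 0.0165]
eef_rot: [-2.126, -2.312, -0.001]
force: [0.9, -0.3, -0.0]
opening: 0.194
```

play_rows([
  [[0,0,-0.01],[0,0,0],1],
  [[0,0,-0.03],[0,0,0],1],
  [[0,0,-0.055],[0,0,0],1],
  [[0,0,-0.08],[0,0,0],1],
  [[0,0,-0.105],[0,0,0],1],
  [[0,0,-0.13],[0,0,0],1],
  [[0,0,-0.145],[0,0,0],1],
  [[0,0,-0.145],[0,0,0],1],
  [[0,0,-0.145],[0,0,0],1],
])

```text
clock: 25.43
position: [0.5578, 0.351, 0.1625]
eef_rot: [-2.126, -2.312, -0.004]
force: [-0.2, 0.1, -1.9]
opening: 0.196
```

```bash
python3 -c "
from h import *
r.read_camera('scene');r.read_camera('scene')
go(.6157,-.0064,.162,5)"
```

```text
shift [-0.3606, 0.0289, -0.0017] turn [-0.09, -0.01, -0.21] rows 9 jaw yaw now 4.8
```

play_rows([
  [[-0.02,0.0015,0],[0,0,0],1],
  [[-0.05,0.004,0],[0,0,0],1],
  [[-0.09,0.007,0],[0,0,0],1],
  [[-0.13,0.0105,0],[0,0,0],1],
  [[-0.17,0.0135,0],[0,0,0],1],
  [[-0.21,0.017,0],[0,0,0],1],
  [[-0.25,0.02,0],[0,0,0],1],
  [[-0.28,0.0225,0],[0,0,0],1],
  [[-0.3,0.024,0],[0,0,0],1],
  [[-0.305,0.0245,0],[0,0,0],1],
])

```text
clock: 26.37
position: [0.6063, 0.0432, 0.1593]
eef_rot: [-2.133, -2.305, 0.006]
force: [-1.0, -1.5, -1.1]
opening: 0.2
```

```bash
python3 -c "
from h import *
r.read_camera('scene');r.read_camera('scene')
go(.6157,-.0064,.162,5)"
```

```text
shift [-0.0544, 0.0051, -0.0027] turn [-0.19, 0.03, -0.35] rows 2 jaw yaw now 4.7
```

play_rows([
  [[-0.015,0.0015,-0.002],[0,0,-0.3],1],
  [[-0.035,0.003,-0.002],[0,0,-0.3],1],
  [[-0.048,0.0045,-0.002],[0,0,-0.3],1],
  [[-0.0544,0.005,-0.002],[0,0,-0.3],1],
  [[-0.0544,0.005,-0.002],[-0.2,0,-0.3],1],
  [[-0.0544,0.005,-0.002],[-0.2,0,-0.3],1],
  [[-0.0544,0.005,-0.002],[-0.2,0,-0.3],1],
])

```text
clock: 27.05
position: [0.6155, -0.0047, 0.1611]
eef_rot: [-2.121, -2.317, -0.0]
force: [0.4, -0.5, -0.6]
opening: 0.194
```

```bash
python3 - <<'E'
from h import *
M={};s=r.sense();p=s["position"]
for c in("scene","top"):
    im=r.read_camera(c); cv2.imwrite(f"pics/d_{c}.png",im)
    d=near(r.outline_of(c,"lid"),proj(c,p-[0,0,.006])[0])
    if d: M[c]=d["region"]
for m in M: print(m,locate(LID,{m:M[m]},p[2]-.0165,p[:2]))
go(.6157,-.0064,.105,5)
im=cv2.imread("pics/d_scene.png"); cv2.imwrite("pics/d1.png",cv2.resize(im[170:340,220:400],None,fx=4,fy=3.5))
E
```

```text
shift [-0.0009, 0.0, 0.0563] turn [0.01, 0.01, 0.02] rows 2 jaw yaw now 5.0
```

View pics/d1.png

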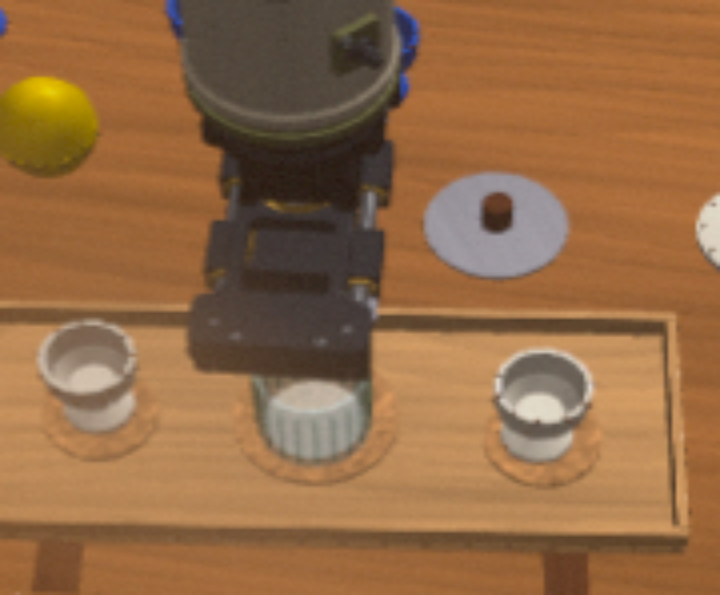

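The lid is hidden behind the gripper; jar and cups are unmoved. Going down to just above the mouth, then slowly in.

play_rows([
  [[-0.001,0,0.012],[0,0,0],1],
  [[-0.001,0,0.028],[0,0,0],1],
  [[-0.001,0,0.042],[0,0,0],1],
  [[-0.001,0,0.052],[0,0,0],1],
  [[-0.001,0,0.055],[0,0,0],1],
  [[-0.001,0,0.055],[0,0,0],1],
  [[-0.001,0,0.055],[0,0,0],1],
  [[-0.001,0,0.055],[0,0,0],1],
])

```text
clock: 27.92
position: [0.6162, -0.0066, 0.1071]
eef_rot: [2.121, 2.316, 0.001]
force: [-1.4, 1.0, -0.8]
opening: 0.195
```

```bash
python3 -c "
from h import *
r.read_camera('scene')
go(.6157,-.0064,.0965,5)"
```

```text
shift [0.0002, -0.0006, 0.0106] turn [0.08, 0.0, 0.02] rows 1 jaw yaw now 5.0
```

play_rows([
  [[0,-0.0005,0.001],[0,0,0],1],
  [[0,-0.0005,0.002],[0,0,0],1],
  [[0,-0.0005,0.003],[0,0,0],1],
  [[0,-0.0005,0.004],[0,0,0],1],
  [[0,-0.0005,0.005],[0,0,0],1],
  [[0,-0.0005,0.006],[0,0,0],1],
  [[0,-0.0005,0.006],[0,0,0],1],
  [[0,-0.0005,0.006],[0,0,0],1],
])

```text
clock: 28.63
position: [0.6157, -0.0066, 0.101]
eef_rot: [2.122, 2.316, 0.001]
force: [0.1, 0.4, -1.4]
opening: 0.198
```

play_rows([
  [[0,0,0.001],[0,0,0],1],
  [[0,0,0.002],[0,0,0],1],
  [[0,0,0.003],[0,0,0],1],
  [[0,0,0.004],[0,0,0],1],
  [[0,0,0.0045],[0,0,0],1],
  [[0,0,0.0045],[0,0,0],1],
  [[0,0,0.0045],[0,0,0],1],
])

```text
clock: 29.22
position: [0.6157, -0.0066, 0.0965]
eef_rot: [2.122, 2.316, 0.001]
force: [1.0, -0.5, -1.0]
opening: 0.197
```

play_rows([
  [[0,0,0.0005],[0,0,0],1],
  [[0,0,0.001],[0,0,0],1],
  [[0,0,0.001],[0,0,0],1],
  [[0,0,0.001],[0,0,0],1],
])

```text
clock: 29.55
position: [0.6159, -0.0066, 0.0964]
eef_rot: [2.122, 2.316, 0.002]
force: [-3.3, 0.1, 8.3]
opening: 0.194
```

The lid is seated: 8 N with no further travel. Release and retreat.

play_rows([
  [[0,0,0],[0,0,0],0.5],
  [[0,0,0],[0,0,0],0.2],
  [[0,0,0],[0,0,0],0],
  [[0,0,0],[0,0,0],0],
  [[0,0,0],[0,0,0],0],
  [[0,0,-0.01],[0,0,0],0],
  [[0,0,-0.03],[0,0,0],0],
  [[0,0,-0.06],[0,0,0],-0.3],
  [[0,0,-0.09],[0,0,0],-0.3],
  [[0,0,-0.1],[0,0,0],-0.3],
])

```text
clock: 30.38
position: [0.6174, -0.0071, 0.2017]
eef_rot: [2.12, 2.312, 0.009]
force: [1.7, -0.2, -0.4]
opening: 0.618
```

play_rows([
  [[0.02,-0.02,-0.01],[0,0,0],-1],
  [[0.05,-0.04,-0.02],[0,0,0],-1],
  [[0.08,-0.06,-0.02],[0,0,0],-1],
  [[0.11,-0.08,-0.02],[0,0,0],-1],
  [[0.14,-0.1,-0.02],[0,0,0],-1],
  [[0.17,-0.12,-0.02],[0,0,0],-1],
  [[0.2,-0.14,-0.02],[0,0,0],-1],
  [[0.22,-0.15,-0.02],[0,0,0],-1],
  [[0.23,-0.15,-0.02],[0,0,0],-1],
  [[0.23,-0.15,-0.02],[0,0,0],-1],
])

```text
clock: 31.22
position: [0.4473, 0.2112, 0.2211]
eef_rot: [2.115, 2.317, 0.011]
force: [0.5, 0.2, -1.6]
opening: 1.002
```

```bash
python3 - <<'E'
from h import *
ims={c:r.read_camera(c) for c in("scene","top")}
for l,p,z,x in(("jar",JAR,.02,[.615,-.005]),("lid",LID,.08,[.6157,-.0066]),("cup_a",CUP,.02,[.6048,.1087]),("cup_a",CUP,.02,[.6242,-.1202]),("big_lid",BIG,0,[.4508,.0673]),("candle_holder",CAN,0,[.429,.2156])):
    M={}
    for c in ims:
        d=near(r.outline_of(c,l),proj(c,[*x,z+p[-1][1]/2])[0])
        if d: M[c]=d["region"]
    for s in(M,*([{c:M[c]} for c in M] if l=="lid" else [])):
        if s: q=locate(p,s,z,x); print(l,list(s),np.round(q[0],4),q[1],q[2])
im=ims["scene"]; t=ims["top"]
cv2.imwrite("pics/f.png",np.hstack([cv2.resize(im[230:340,190:410],(660,330))[:, :],])); cv2.imwrite("pics/f2.png",np.vstack([cv2.resize(im[230:340,190:410],(600,300)),cv2.resize(t[140:250,210:430],(600,300))]))
E
```

```text
jar ['scene', 'top'] [ 0.6148 -0.0051] [  1.7  -9.9   0.1 -10.3] {'scene': np.float64(1.99), 'top': np.float64(4.65)}
lid ['scene', 'top'] [ 0.6157 -0.0056] [ 1.3  0.1  1.4 -0.2] {'scene': np.float64(1.02), 'top': np.float64(1.06)}
lid ['scene'] [ 0.6159 -0.0082] [-0.  0.] {'scene': np.float64(1.02)}
lid ['top'] [ 0.6152 -0.0025] [-0. -0.] {'top': np.float64(1.06)}
cup_a ['scene', 'top'] [0.6049 0.1093] [ 0.8 -0.4  0.8 -0.5] {'scene': np.float64(1.07), 'top': np.float64(1.14)}
cup_a ['scene', 'top'] [ 0.6245 -0.1202] [ 0.6 -0.1  0.6 -0.3] {'scene': np.float64(1.13), 'top': np.float64(1.14)}
big_lid ['scene', 'top'] [0.4513 0.0669] [ 1.  -0.4  1.  -0.5] {'scene': np.float64(1.05), 'top': np.float64(1.07)}
candle_holder ['scene', 'top'] [0.4299 0.2147] [ 0.4 -0.3  0.4 -0.3] {'scene': np.float64(1.01), 'top': np.float64(1.09)}
```

View pics/f2.png

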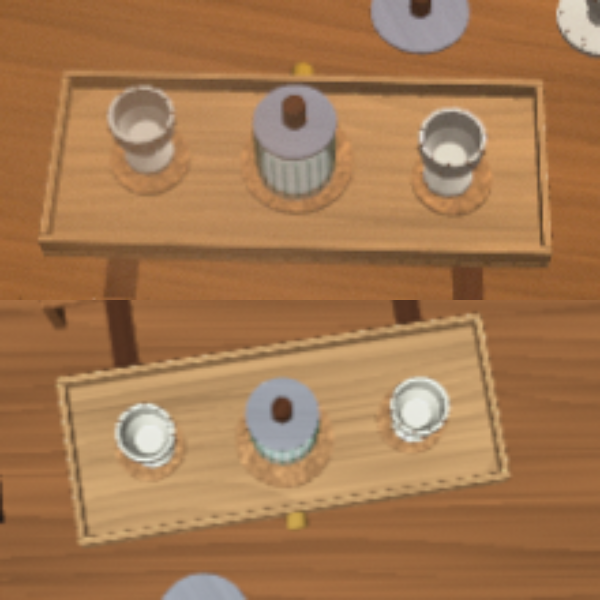

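The picture shows the lid level and centred on the jar, with both cups upright on their coasters and the decoys unmoved. Handing in.

```bash
python3 -c "
from bench import r
print(r.sense()['qd'],r.close_job())"
```

```text
the job is handed in; nothing more can be done
[-7.57842133e-04 -1.14545125e-05 -1.61665454e-03 -9.21000298e-04
 -1.16202315e-03 -1.59354731e-04 -5.70474581e-05] None
```

The breakfast tray is laid and handed in at about 32 s. Both white egg cups stand on the small coasters, and the ribbed jar stands on the large one, closed with its own lid.

**Placing:** each piece was lowered to light contact (5–8 N) before release, and nothing was dropped.

**Last checks:**
- **Cups:** each measured within about 2 mm of its coaster centre, upright in the pictures.
- **Jar:** about 2 mm from its coaster centre, measured before the lid went on.
- **Lid:** about 1.5 mm off the jar's centre. It seated at the expected height, with an 8 N stop, and looks level in both views.
- **Big lid and candle holder:** measured within about 1 mm of their starts.

**What disagreed:**
- The final measurement of the jar failed, with residuals of about 10 px, because the lid covers it. Its position rests on the earlier measurement and the last pictures.
- The two cameras differed by 2–6 mm in y throughout (5.7 mm on the seated lid), so I used the joint fit of both.

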